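# Index the mould turret and build up a glass mould in its pocket

### The arm

A 6-joint arm with a two-finger parallel gripper is mounted at the origin on the work surface. World frame = base frame: x ahead of the robot, y to its left, z up, the work surface at z = 0. Lengths are in mm, angles in degrees, forces in N, time in s.
With the tool pointing down it reaches from about 300 to 850 mm from the base axis. Payload 4.2 kg.
Tool frame: the origin (TCP) lies at the very end of the fingers, on their centre line; the grasp point (between the pads) lies 19 mm behind it; z points along the fingers, y is the direction in which the jaws open and shut (so a half turn about z gives the same grasp; the last joint's range is limited). The gripper opens to 91 mm and grips with 3 to 60 N. Pads are 32 mm wide; open, the fingers measure 118 mm over their backs; the gripper's body (76 mm by 178 mm) begins 60 mm behind the grasp point.
Start: joints at [71.391, 18.312, 89.639, -0, 72.044, -1.146], TCP at [172.561, 548.512, 213.976] pointing down, gripper open.
Joint ranges: [-177.97, 177.97], [-48.28, 115.42], [12.27, 149.76], [-77.06, 257.06], [2.81, 150.46], [-146.56, 146.56]. Speed limits (degrees/s): [147.25, 147.25, 180, 180, 180, 180].

### API

Orientations are given as [roll, pitch, yaw] about the fixed x, y, z axes, in that order (R = Rz(yaw) Ry(pitch) Rx(roll)).
In Python, from workcell import monitor, eyes, job gives the robot as it stands.
- The arm moves only by the tool move_arm, never from a script. Its argument "increments" is a list that holds one entry, the list of rows, each a list of 7 numbers: the opening, from 0 (shut) to 1 (fully open), then the shift along the tool's x, y, z in cm, then the turn, a rotation vector about the tool's x, y, z in rad. In form: [[[jaw, x, y, z, ax, ay, az], ...]]. A call has 1 to 12 rows; each row shifts and turns the pose as measured when the row begins, along the tool's axes as they then stand; what a row does not reach is not made up. A row lasts 1/8 s, in which the tool goes at most 62.5 mm and 10.7 degrees, less where a joint would pass 70% of its speed; a pose out of reach is approached as far as the arm can. A call is refused whole if a number of a shift passes 6.25 or a number of a turn 0.188, either way. A call with a gripper value outside its range is refused whole. The fingers move at their own pace and stop on an object; "force" is the grip in N (left out, the last holds). Time passes only in rows, so rows that do not move let the fingers close. It gives the time, the measured TCP pose, the force and the opening at its end, in the units of the state.
- monitor.state(): the state, without advancing time (a new reading comes with each control period).
- eyes.grab_frame(name): name is "scene" or "top" or "wrist"; returns a dict with "color" (384x512x3 uint8, red, green, blue), "z_map" (384x512 float32, mm along the optical axis (not along the pixel's ray), 0 where there is no reading), "camera_matrix" (3x3 intrinsics, pixels), "rvec" (rotation vector, rad) and "tvec" (3), from world to camera coordinates, as OpenCV has them. Camera axes: x right, y down, z forward; pixel columns grow to the right and rows downward; lengths in mm; the calibration is good to about 2 mm. A picture is of the moment at which its call begins.
- job.job_done(): hands the job in, once; it reports no verdict.
The state is a dict: "time_s": time; "qpos": joint angles; "qvel": joint speeds; "effort": joint torques, N m; "ee_pos": TCP position; "ee_rot": TCP orientation; "force": force on the tool from outside, world axes, zero at the start; "torque": the same for the moment, N m; "gripper_width": finger opening in mm.
Only numpy, scipy, OpenCV 4.12 (cv2) and the standard library are available. Lean on these libraries where they do the work, as an engineer would, in place of code of your own. Each camera call takes 0.05 s, during which the arm holds its last target. There are 200 camera calls.

### The job

On the glass studio's mould turret, click the disc round until the second pocket clockwise from the home peg (seen from above) rests in its click at the pointer, and let go. Then set the loose square mould body, recess up, fully down in that pocket, and after it lay the small knobbed cover flat in the recess on its top, leaving the turret in its click. Do not disturb the glass tumbler or the glass paperweight.

Things in the scene. Friction and masses are not known exactly. Their poses are not given: they have to be found in the camera images.
- turret (a joint): Angle of the turret disc (aluminium, 280 mm across, top 57 mm above the table), growing anticlockwise from above, endless both ways; 0 or any multiple of 2 pi when pocket two is at the pointer. Sprung detents at multiples of pi/3, about 0.2 N m to leave one; let go anywhere, it snaps to the nearest. Starts in one of the five wrong clicks.
- knob_grip (a point): Centre of the dark bar grip on the turret's axis: bar 60 mm long, 14 mm wide, standing from 73 to 109 mm above the table; this point is 92 mm above the table. Its x axis runs along the bar and points away from pocket two; it turns with the disc.
- home_peg (a point): Top centre of the home peg, a steel post 18 mm across, 42 mm tall above the disc, foot 32 mm wide. It is one of six stations 60 degrees apart at 100 mm radius; clockwise from it come pockets one, two, three (empty), then four and five, each filled with a fixed dark mould and its cover, reaching 124 mm above the table. Turns with the disc.
- pocket2 (a point): Floor centre of the second pocket clockwise from the home peg, 57 mm above the table; turns with the disc. The pocket is a square nest 51 mm wide inside, its walls 11 mm high, flared from 6 mm up (67 mm over all). z up, x axis points to the disc's axis; its sides lie along its x and y axes.
- loading_place (a point): Fixed point on the turret's base where the floor centre of a pocket stands when it is at the pointer, 100 mm from the disc's axis. z up, its x axis points from the pointer to the disc's axis. The pointer is a steel post 16 mm square, 78 mm high, 66 mm from here in -x, just outside the disc's rim.
- mould_mid (a point): Centre of the loose square mould body, dark, 46 x 46 mm and 40 mm tall (170 g or so), standing upright on the table; 20 mm above its underside. z up, sides along its x and y; all four ways round are the same. In its top is a round recess 41 mm across and 5 mm deep.
- cover_mid (a point): Centre of the cover, 16 mm above its underside: a round steel disc 36 mm across and 8 mm thick with an upright round knob 16 mm across reaching to 32 mm above the underside (80 g or so). z up. It stands on the table, knob up.
- round_mould: A loose round dark mould, 54 mm across and 44 mm tall, origin under its centre: not wanted here.
- tumbler: Clear glass tumbler, 72 mm across and 95 mm tall, standing on the table, origin under its centre. Leave alone.
- paperweight: Green glass paperweight, 72 mm across and 50 mm tall, origin under its centre. Leave alone.
There are look-alikes about, which are no part of the job. What is shaped like the part that bears mould_mid but purple or yellow is not meant.

How it is judged (in metres and radians):
On the way, in this order (a step that is already met when the one before it is completed fails the run):
1. the second pocket stands at the pointer, in its click, the turret let go and the mould body not yet in it (horizontal distance between pocket2 and loading_place below 0.005 m and velocity of joint turret between -0.05 and 0.05 rad/s and contact force between the fingers and turret below 0.1 N and distance between mould_mid and pocket2 above 0.06 m), for 0.2 s.
2. the mould body is fully down in the second pocket at the pointer and let go, the cover not yet on it (horizontal distance between pocket2 and loading_place below 0.005 m and velocity of joint turret between -0.05 and 0.05 rad/s and horizontal distance between mould_mid and pocket2 below 0.005 m and z of mould_mid in the frame of pocket2 between 0.017 and 0.022 m and angle between mould_mid's own z axis and vertical below 0.05 rad and contact force between the fingers and mould below 0.1 N and distance between cover_mid and mould_mid above 0.06 m), for 0.2 s.
At the end, for the whole second after the job is handed in: Pocket two is within 5 mm of the loading place; the mould body is in it, upright (0.05 rad), within 5 mm of its centre and 2 mm of fully down; the cover lies in the recess, within 4 mm of centre, 2 mm of fully down and level (0.06 rad); all at rest and released (horizontal distance between pocket2 and loading_place below 0.005 m and velocity of joint turret between -0.05 and 0.05 rad/s and horizontal distance between mould_mid and pocket2 below 0.005 m and z of mould_mid in the frame of pocket2 between 0.017 and 0.022 m and angle between mould_mid's own z axis and vertical below 0.05 rad and horizontal distance between cover_mid and mould_mid below 0.004 m and z of cover_mid in the frame of mould_mid between 0.028 and 0.033 m and angle between cover_mid's own z axis and vertical below 0.06 rad and contact force between the fingers and mould below 0.1 N and contact force between the fingers and cover below 0.1 N and contact force between the fingers and turret below 0.1 N and linear speed of each of mould, cover below 0.02 m/s); the robot touches nothing.
It fails at once if the glass tumbler is pushed more than 25 mm or tipped (distance of tumbler from where it was at the start of the episode above 0.025 m or angle between tumbler's own z axis and vertical above 0.35 rad).
It fails at once if the glass paperweight is pushed more than 25 mm or tipped (distance of paperweight from where it was at the start of the episode above 0.025 m or angle between paperweight's own z axis and vertical above 0.35 rad).
It also fails if it takes over 59 s, if anything falls off the work surface, if the arm or the gripper's body presses on something with over 40 N, if the wrist force passes 120 N, or if a joint passes its speed limit or range.

## Working session

There is one attempt and no reset: what is moved stays moved. The work goes in short steps, Python scripts to look and compute and a tool call to move; the robot and the scene stay as the last step left them, time stands still between calls to the robot, and variables do not carry over. Pictures are saved under pics/ and viewed, about 8 in all and at most 12, crops included, and the job is handed in when it is done.

Besides the shell and the picture viewer there is one more tool, called after "Call:" as name(argument=value, ...) on one line, values as JSON. move_arm: Moves the arm, as the interface text tells. Its arguments: {"type":"object","properties":{"increments":{"type":"array"},"force":{"type":"number"}},"required":["increments"]}

```bash
mkdir -p pics; ls; cat > h.py <<'E'
import numpy as np, cv2
from workcell import monitor, eyes, job
def grab(n):
    f=eyes.grab_frame(n); f['R']=cv2.Rodrigues(np.array(f['rvec'],float))[0]; f['t']=np.array(f['tvec'],float).ravel(); f['K']=np.array(f['camera_matrix'],float); return f
def save(f,name,crop=None,s=1):
    im=f['color'][:,:,::-1]
    if crop: u0,v0,u1,v1=crop; im=im[v0:v1,u0:u1]
    cv2.imwrite('pics/'+name,cv2.resize(im,None,fx=s,fy=s,interpolation=cv2.INTER_CUBIC))
def plane(f,u,v,z):
    c=-f['R'].T@f['t']; d=f['R'].T@np.linalg.inv(f['K'])@np.array([u,v,1.]); return c+d*(z-c[2])/d[2]
def proj(f,p):
    q=f['K']@(f['R']@np.array(p,float)+f['t']); return q[:2]/q[2]
def cloud(f):
    z=f['z_map'].astype(float); v,u=np.mgrid[:z.shape[0],:z.shape[1]]
    p=np.stack([u,v,np.ones_like(u)],-1)@np.linalg.inv(f['K']).T*z[...,None]
    w=(p-f['t'])@f['R']; w[z==0]=np.nan; return w
E
python3 - <<'E'
from h import *
print(monitor.state())
for n in ('top','scene','wrist'):
    f=grab(n); np.savez('/tmp/%s.npz'%n,**f); print(n,(-f['R'].T@f['t']).round(),f['K'][0,0])
    f['s']=0
    if n!='wrist': save(f,n+'0.png',None,1.5)
E
```

```text
pics
{'time_s': 0.0, 'qpos': array([ 7.13899171e+01,  1.83513050e+01,  8.97069320e+01,  2.73285161e-05,
        7.20429536e+01, -1.14697430e+00]), 'qvel': array([-0.08134515, -0.14298355, -0.0219904 ,  0.08653726,  0.0405115 ,
        0.01647192]), 'effort': array([ 1.54043883e-03, -4.12476075e+01, -2.31976193e+01,  7.29674287e-02,
        4.58948000e-02, -1.24849171e-04]), 'ee_pos': array([172.40041624, 548.01580257, 213.12008208]), 'ee_rot': array([-1.79898830e+02, -2.05152164e-03,  1.62536881e+02]), 'force': array([-0.30342395,  1.27808509, -0.60939531]), 'torque': array([0.0108169 , 0.0180457 , 0.03480546]), 'gripper_width': 91.19932367271964}
top [ 274.  -43. 1189.] 432.249075304458
scene [1023. -592. 1164.] 493.2479365422115
wrist [105. 570. 383.] 269.7185609915623
```

View pics/top0.png

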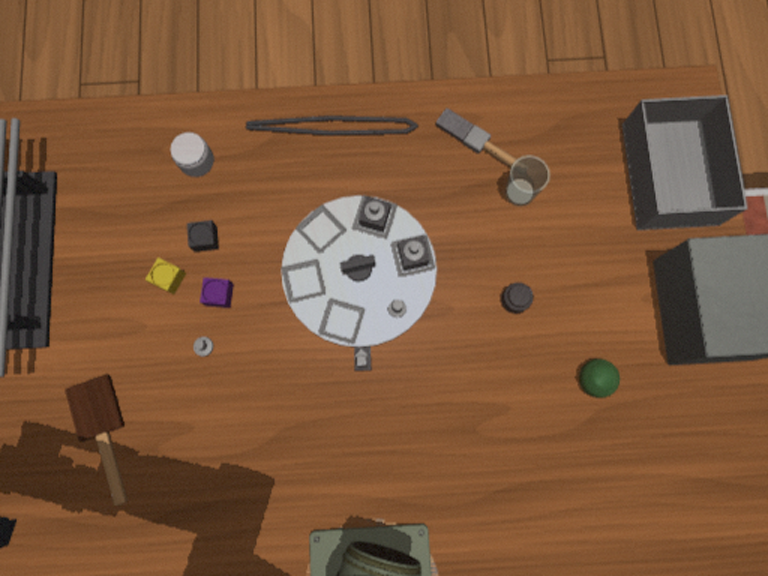

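View pics/scene0.png

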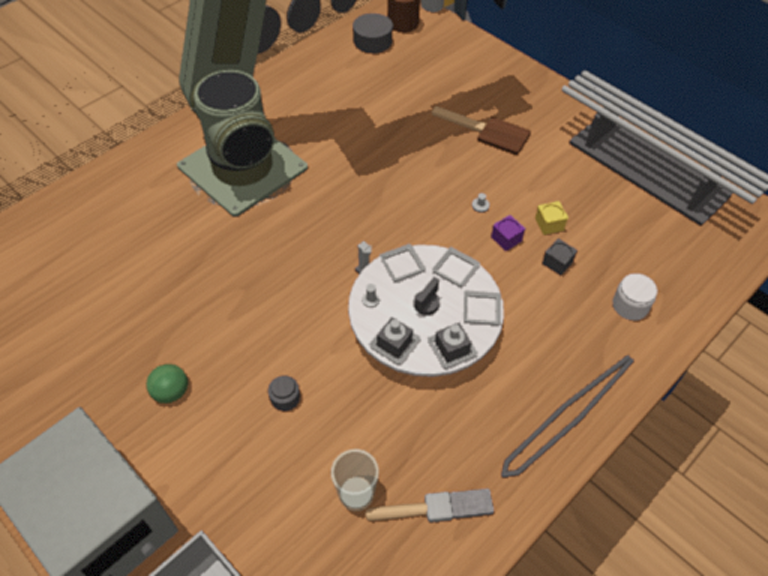

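Top view (768 px wide): the home peg is at (397,307). Clockwise from it come pocket one (342,321), which is at the pointer (362,357), then pocket two (303,281), so the disc must turn about +60° anticlockwise.
- **Mould candidates:** black square (202,236), purple (216,292), yellow (163,274), round dark (517,297), and the fixed dark moulds (373,213) and (413,253). The black loose square at (202,236) is the choice.
- **Cover candidates:** (203,346) loose on the table, the peg (397,307), and the fixed covers. The loose one is the choice.

```bash
cat > m.py <<'E'
from h import *
def blob(W,m,name):
    n,l,s,c=cv2.connectedComponentsWithStats(m.astype(np.uint8))
    for i in range(1,n):
        if s[i,4]>15:
            v,u=np.where(l==i); P=W[v,u]
            r=cv2.minAreaRect(np.float32(P[:,:2]))
            print(name,'px',c[i].round(),'n',s[i,4],'zmed %.0f'%np.median(P[:,2]),'xy',P[:,:2].mean(0).round(1),'rect',np.round(r[0],1),np.round(r[1],1),round(r[2],1))
E
python3 - <<'E'
from m import *
for n in ('top','scene'):
    f=dict(np.load('/tmp/%s.npz'%n)); W=cloud(f); z=W[...,2]; x=W[...,0]; y=W[...,1]
    roi=(x>150)&(x<700)&(y>-420)&(y<420)
    c=f['color'].astype(int)
    print(n,'table z',np.nanmedian(z[roi]))
    br=(c.min(-1)>150)&(z>50)&(z<64)&roi
    P=W[br][:,:2]; P=P[np.hypot(*(P-np.median(P,0)).T)<180]
    (cx,cy),r=cv2.minEnclosingCircle(np.float32(P)); print('disc',cx,cy,r,np.median(W[br][:,2]))
    near=np.hypot(x-cx,y-cy)
    blob(W,(near<45)&(z>95),'bar')
    blob(W,(near>45)&(near<150)&(z>80),'stations')
    blob(W,roi&(near>155)&(z>25),'tall')
    blob(W,roi&(near>155)&(z>15)&(z<60)&(c.max(-1)<75),'dark')
    blob(W,roi&(near>155)&(z>4)&(z<36)&(c.min(-1)>90),'cover')
f=dict(np.load('/tmp/top.npz'))
save(f,'crop1.png',(80,90,300,260),3.5)
f=dict(np.load('/tmp/wrist.npz')); save(f,'w0.png')
E
```

```text
top table z 0.20690868091686115
disc 550.7428588867188 -6.954277038574219 139.25592041015625 56.53667650078057
bar px [238. 175.] n 144 zmed 108 xy [549.1  -7.8] rect [550.2  -7.6] [15.6 59.1] 8.1
stations px [249. 142.] n 327 zmed 98 xy [640.6 -41.3] rect [644.1 -41.5] [46.3 48.1] 70.8
stations px [275. 168.] n 328 zmed 98 xy [ 564.7 -105. ] rect [ 567.3 -105.5] [47.1 45.7] 10.4
stations px [264. 204.] n 45 zmed 98 xy [472.8 -71.2] rect [473.8 -70.6] [15.4 16.9] 87.6
tall px [349. 127.] n 253 zmed 71 xy [ 677.6 -317.5] rect [ 681.1 -322.3] [37.6 68.8] 0.1
tall px [133. 156.] n 312 zmed 35 xy [638.2 281.3] rect [639.  281.8] [48.2 47. ] 4.0
tall px [108. 183.] n 317 zmed 36 xy [565.1 349.3] rect [565.6 349.9] [48.9 46. ] 60.5
tall px [143. 194.] n 324 zmed 36 xy [528.6 255.5] rect [529.2 256.3] [47.9 46.9] 81.4
tall px [345. 198.] n 298 zmed 41 xy [ 486.2 -291.6] rect [ 487.6 -292.7] [50.7 50.9] 80.6
tall px [132. 230.] n 29 zmed 30 xy [434.1 285. ] rect [434.4 285. ] [14.1 12.7] 8.5
tall px [240. 240.] n 66 zmed 77 xy [385.   -4.6] rect [386.   -3.8] [20.7 19.4] 88.0
tall px [394. 2
[... 2054 characters left out ...]
[191. 262.] n 28 zmed 39 xy [ 505.7 -296.9] rect [ 504.2 -295. ] [38.4 15.5] 82.7
dark px [191. 268.] n 61 zmed 25 xy [ 510.3 -303.2] rect [ 508.6 -301.5] [48.5 19. ] 66.3
cover px [320. 135.] n 76 zmed 9 xy [438.1 282.1] rect [436.8 284. ] [33.4 33.5] 30.0
cover px [368. 142.] n 64 zmed 34 xy [567.  351.4] rect [567.3 351. ] [32.2 33.6] 79.2
cover px [374. 168.] n 54 zmed 33 xy [640.7 285.4] rect [640.6 284.1] [33.7 30.8] 6.5
cover px [241. 178.] n 20 zmed 10 xy [387.3 -10. ] rect [388.3  -4.8] [29.6 16.5] 69.8
cover px [185. 265.] n 23 zmed 34 xy [ 497.7 -311.1] rect [ 496.  -311.5] [39.1 13.5] 18.9
cover px [236. 318.] n 149 zmed 12 xy [ 684.9 -311.1] rect [ 686.3 -315.1] [41.4 26.4] 89.0
```

View pics/crop1.png

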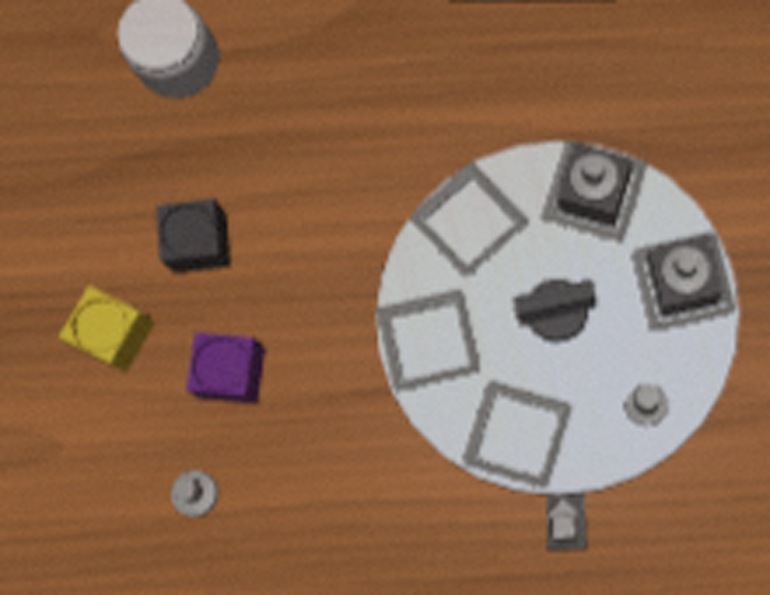

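Crop: the black square mould shows its round recess up at crop (192,238), and the loose cover is knob up at (193,493). The stations look about 20° off the pointer, so I'll check whether the disc has moved since.

```bash
cat > t.py <<'E'
from m import *
def turret(n='top',C=(551.2,-6.6)):
    f=grab(n); W=cloud(f); x,y,z=W[...,0],W[...,1],W[...,2]; r=np.hypot(x-C[0],y-C[1])
    blob(W,(r>45)&(r<125)&(z>80)&(z<101),'st'); blob(W,(r<45)&(z>95)&(z<112),'bar'); blob(W,(r>150)&(r<190)&(z>70)&(z<82),'ptr')
    return f
E
python3 - <<'E'
from t import *
turret(); print(monitor.state()['time_s'])
E
```

```text
st px [249. 142.] n 260 zmed 97 xy [640.1 -40.8] rect [643.8 -41.2] [46.5 47. ] 69.9
st px [275. 169.] n 252 zmed 97 xy [ 564.3 -104.9] rect [ 567.2 -105.6] [47.6 45.9] 11.1
st px [264. 204.] n 44 zmed 98 xy [472.7 -71. ] rect [473.8 -70.6] [15.4 17.3] 87.3
bar px [238. 175.] n 138 zmed 108 xy [549.2  -8.3] rect [549.8  -7.6] [14.8 59.3] 10.3
ptr px [240. 239.] n 61 zmed 77 xy [388.6  -4.4] rect [389.   -3.7] [20.6 23.7] 87.1
0.2
```

Call:
move_arm(increments=[[[0.5, -4.4, -3.46, 0, 0, 0, 0], [0.5, -4.4, -3.46, 0, 0, 0, 0], [0.5, -4.4, -3.46, 0, 0, 0, 0], [0.5, -4.4, -3.46, 0, 0, 0, 0], [0.5, -4.4, -3.46, 0, 0, 0, 0], [0.5, -4.4, -3.46, 0, 0, 0, 0], [0.5, -4.4, -3.46, 0, 0, 0, 0], [0.5, -4.4, -3.46, 0, 0, 0, 0], [0.5, -4.4, -3.46, 0, 0, 0, 0], [0.5, -4.4, -3.46, 0, 0, 0, 0], [0.5, -4.4, -3.46, 0, 0, 0, 0], [0.5, -4.4, -3.46, 0, 0, 0, 0]]], force=25)

```text
time_s: 1.7
ee_pos: [562.8, -19.3, 212.8]
ee_rot: [179.9, 0.1, 163.0]
force: [0.4, 0.6, -0.3]
gripper_width: 45.6
```

Call:
move_arm(increments=[[[0.5, 0, 0, 0, 0, 0, 0.182], [0.5, 0, 0, 0, 0, 0, 0.182], [0.5, 0, 0, 0, 0, 0, 0.182], [0.5, 0, 0, 0, 0, 0, 0.182], [0.5, 0, 0, 0, 0, 0, 0.182], [0.5, 0, 0, 0, 0, 0, 0.182], [0.5, 0, 0, 0, 0, 0, 0]]])

```text
time_s: 2.58
ee_pos: [564.0, -24.3, 209.9]
ee_rot: [-179.9, -0.1, 98.6]
force: [0.2, 0.6, -1.0]
gripper_width: 45.7
```

```bash
python3 - <<'E'
from t import *
f=grab('wrist'); save(f,'w1.png',None,1.3); W=cloud(f); x,y,z=W[...,0],W[...,1],W[...,2]
s=monitor.state(); print(s['ee_pos'],s['ee_rot'],s['time_s'])
r=np.hypot(x-551,y+7)
blob(W,(r<45)&(z>100)&(z<113),'bar'); blob(W,(r>45)&(r<125)&(z>80)&(z<130),'st'); blob(W,(r>150)&(r<190)&(z>65)&(z<85),'ptr')
E
```

```text
[564.0261842  -24.30908345 209.95683598] [-1.79929588e+02 -5.82086187e-02  9.86149530e+01] 2.625
bar px [244. 169.] n 783 zmed 108 xy [551.9  -5.9] rect [552.   -7.1] [14.  59.7] 10.1
st px [325. 204.] n 1300 zmed 98 xy [644.2 -32.4] rect [646.1 -39.8] [44.3 46.6] 68.3
st px [171. 211.] n 208 zmed 97 xy [477.2 -67.3] rect [476.3 -68.7] [12.5 17.3] 83.1
st px [248. 235.] n 381 zmed 94 xy [566.4 -84.1] rect [566.1 -85.4] [45.5  5.9] 9.8
st px [247. 268.] n 221 zmed 97 xy [ 571.1 -118.8] rect [ 570.9 -116.8] [45.2 23.6] 10.9
ptr px [102. 141.] n 361 zmed 76 xy [390.3  -3.7] rect [389.6  -3.8] [21.6 23. ] 87.6
```

View pics/w1.png

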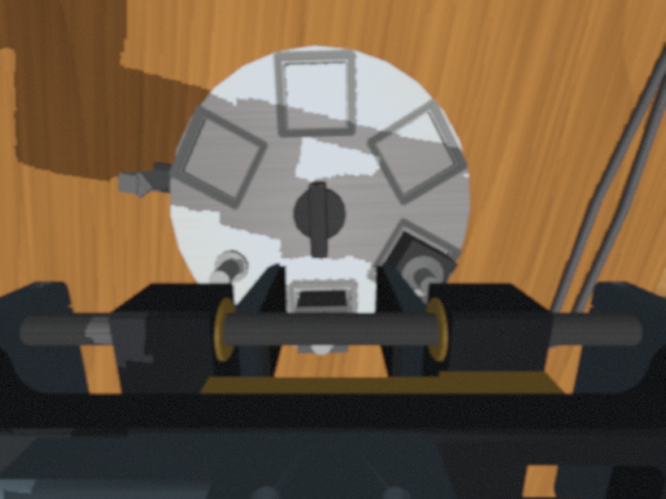

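Wrist view: the bar grip is at (318,217), the pointer at (145,183), the peg at (232,268) and pocket two at the top (316,93). The bar lies at 100° about (552,-7). I'll line up and go down onto it.

Call:
move_arm(increments=[[[0.45, 1.9, -0.95, 0, 0, 0, -0.026], [0.45, 0, 0, 3, 0, 0, 0], [0.45, 0, 0, 3, 0, 0, 0], [0.45, 0, 0, 3, 0, 0, 0], [0.45, 0, 0, 2, 0, 0, 0], [0.45, 0, 0, 0, 0, 0, 0]]])

```text
time_s: 3.38
ee_pos: [547.0, -0.3, 98.3]
ee_rot: [-179.9, -0.2, 101.2]
force: [-0.1, -0.1, -0.2]
gripper_width: 41.1
```

Call:
move_arm(increments=[[[0.45, -0.7, 0.3, 0, 0, 0, 0.015], [0.45, 0, 0, 1.0, 0, 0, 0], [0.45, 0, 0, 0.8, 0, 0, 0], [0.45, 0, 0, 0, 0, 0, 0]]])

```text
time_s: 3.88
ee_pos: [552.7, -6.2, 81.8]
ee_rot: [179.8, -0.2, 100.4]
force: [0.0, 0.4, -0.9]
gripper_width: 41.1
```

Call:
move_arm(increments=[[[0, 0, 0, 0.2, 0, 0, 0], [0, 0, 0, 0, 0, 0, 0], [0, 0, 0, 0, 0, 0, 0], [0, 0, 0, 0, 0, 0, 0], [0, 0, 0, 0, 0, 0, -0.1], [0, 0, 0, 0, 0, 0, -0.15], [0, 0, 0, 0, 0, 0, -0.15]]])

```text
time_s: 4.75
ee_pos: [550.5, -6.7, 79.8]
ee_rot: [180.0, -0.2, 123.9]
force: [-1.4, -1.0, 0.2]
gripper_width: 14.0
```

```bash
python3 - <<'E'
from t import *
turret(); s=monitor.state(); print(s['ee_pos'],s['ee_rot'],s['torque'],s['force'],s['gripper_width'])
E
```

```text
st px [270. 156.] n 209 zmed 97 xy [599.6 -94.5] rect [604.7 -91. ] [47.1 46.4] 32.6
st px [273. 192.] n 41 zmed 98 xy [503.3 -95.9] rect [504.2 -95.7] [15.5 17.5] 87.6
[550.55353889  -6.76574674  79.77269539] [-179.99440122   -0.18776878  124.20143157] [0.08184892 0.25352088 0.87503355] [-1.65446806  0.81381031  0.15804262] 14.18610730722458
```

Call:
move_arm(increments=[[[0, 0, 0, 0, 0, 0, -0.16], [0, 0, 0, 0, 0, 0, -0.16], [0, 0, 0, 0, 0, 0, -0.16], [0, 0, 0, 0, 0, 0, -0.16], [0, 0, 0, 0, 0, 0, -0.16], [0, 0, 0, 0, 0, 0, -0.12], [0, 0, 0, 0, 0, 0, 0], [0, 0, 0, 0, 0, 0, 0]]])

```text
time_s: 5.8
ee_pos: [550.1, -7.2, 79.8]
ee_rot: [179.9, -0.2, 177.5]
force: [-1.0, 0.7, -1.0]
gripper_width: 13.8
```

```bash
python3 - <<'E'
from t import *
turret(); s=monitor.state(); print(s['ee_pos'],s['ee_rot'],s['torque'],s['force'],s['gripper_width'])
E
```

```text
[550.14135905  -7.174215    79.78458373] [ 1.79915991e+02 -1.66065566e-01  1.77513273e+02] [-0.1986525   0.26078506  0.21618081] [0.37224775 0.1290268  0.11945334] 13.951200185332784
```

Call:
move_arm(increments=[[[0.45, 0, 0, 0, 0, 0, 0], [0.45, 0, 0, 0, 0, 0, 0], [0.45, 0, 0, 0, 0, 0, 0], [0.45, 0, 0, -3, 0, 0, 0], [0.45, 0, 0, -5, 0, 0, 0], [0.45, 0, 0, -6, 0, 0, 0], [0.45, 3, 0, -2, 0, 0, 0], [0.45, 0, 0, 0, 0, 0, 0]]])

```text
time_s: 6.85
ee_pos: [521.3, -5.8, 244.9]
ee_rot: [179.8, -0.0, 177.1]
force: [-0.6, 0.7, 0.0]
gripper_width: 40.8
```

```bash
python3 - <<'E'
from t import *
s=monitor.state(); print(s['ee_pos'],s['ee_rot'],s['time_s'])
for n in ('wrist','scene'):
    f=turret(n); save(f,n+'2.png',None,1.3)
E
```

```text
[521.29610351  -5.76475107 244.85411741] [ 1.79795675e+02 -1.77677331e-02  1.77118000e+02] 6.85
st px [318. 219.] n 161 zmed 96 xy [579.6  72.5] rect [581.3  73.5] [16.4 15.8] 52.9
st px [256. 276.] n 569 zmed 98 xy [653.7  -9.1] rect [655.9  -9.4] [45.1 37.9] 88.1
bar px [254. 203.] n 572 zmed 108 xy [549.2  -7. ] rect [551.6  -7. ] [13.9 60.1] 88.9
ptr px [250.  63.] n 323 zmed 76 xy [389.7  -4. ] rect [389.3  -3.8] [21.2 23.5] 88.3
st px [320. 191.] n 236 zmed 96 xy [608.2  72. ] rect [604.6  77.3] [46.7 49.5] 57.8
st px [312. 221.] n 260 zmed 96 xy [655.4 -14.9] rect [652.4  -9. ] [49.3 46.6] 88.7
st px [275. 227.] n 53 zmed 97 xy [602.6 -96.3] rect [602.1 -94.8] [16.7 16.4] 13.5
bar px [285. 194.] n 146 zmed 107 xy [554.9  -8.9] rect [553.6  -6.6] [18.1 61.9] 88.2
ptr px [243. 165.] n 45 zmed 75 xy [390.7  -5.2] rect [389.   -4.9] [17.3 23.1] 85.1
```

View pics/wrist2.png

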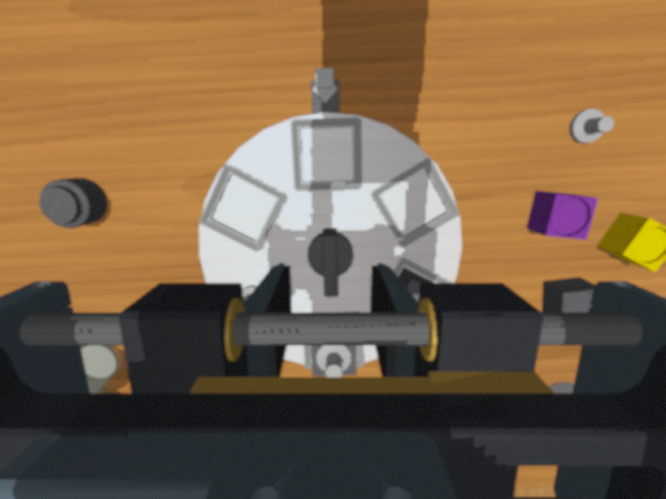

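Wrist view: the pocket at the pointer (327,153) stands square to the pointer post (325,88), and the bar is aligned at (330,260). The peg (scene view) is at (602,-95), which is 120° anticlockwise of the pocket, so pocket two is in its click and released. Next, the mould.

Call:
move_arm(increments=[[[0.8, -1.73, 4.88, 0, 0, 0, 0], [0.8, -1.73, 4.88, 0, 0, 0, 0], [0.8, -1.73, 4.88, 0, 0, 0, 0], [0.8, -1.73, 4.88, 0, 0, 0, 0], [0.8, -1.73, 4.7, 0, 0, 0, 0], [0.8, -1.6, 3, 0, 0, 0, 0], [0.8, 0, 0, 3, 0, 0, 0], [0.8, 0, 0, 3, 0, 0, 0], [0.8, 0, 0, 3, 0, 0, 0], [0.8, 0, 0, 0, 0, 0, -0.1], [0.8, 0, 0, 0, 0, 0, 0]]])

```text
time_s: 8.32
ee_pos: [642.5, 269.9, 126.3]
ee_rot: [-179.8, -1.6, -177.2]
force: [-0.1, 0.5, 0.2]
gripper_width: 73.0
```

```bash
python3 - <<'E'
from t import *
s=monitor.state(); print(s['ee_pos'],s['ee_rot'],s['time_s'])
f=grab('wrist'); save(f,'w3.png'); W=cloud(f); x,y,z=W[...,0],W[...,1],W[...,2]
m=(np.hypot(x-640,y-281)<60)&(z>25)&(z<50)
blob(W,m,'m'); blob(W,m&(f['color'].max(-1)<110),'mdark')
f=turret('top')
E
```

```text
[642.46022902 269.89689238 126.28742314] [-179.77125347   -1.55223999 -177.2403742 ] 8.325
m px [267. 191.] n 2189 zmed 35 xy [639.8 282.3] rect [640.6 282.2] [46.5 45.7] 3.9
mdark px [267. 193.] n 1878 zmed 35 xy [642.1 282.5] rect [640.5 282.1] [46.5 45.6] 4.2
st px [237. 141.] n 237 zmed 97 xy [646.1  -9.3] rect [650.1  -9.3] [48.2 45.6] 0.5
st px [205. 160.] n 262 zmed 97 xy [598.7  76.8] rect [601.8  78.3] [47.2 46.9] 59.1
st px [270. 157.] n 44 zmed 98 xy [597.4 -94.2] rect [598.3 -94. ] [16.  17.9] 87.5
bar px [238. 175.] n 126 zmed 108 xy [550.   -7.4] rect [549.8  -7.2] [13.8 59.2] 89.5
ptr px [240. 239.] n 60 zmed 77 xy [388.4  -4.5] rect [389.2  -3.8] [20.6 23.7] 86.3
```

View pics/w3.png

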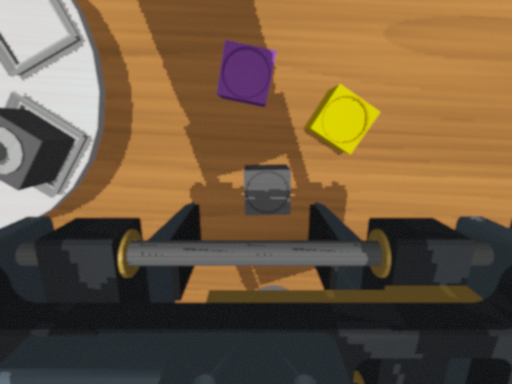

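Wrist view: the black mould with its round recess up is at (267,190), between the open fingers. Purple is at (246,72) and yellow at (344,119), both clear.

Call:
move_arm(increments=[[[0.8, 0.14, 1.2, 0, 0, -0.027, -0.02], [0.8, 0, 0, 3, 0, 0, 0], [0.8, 0, 0, 3, 0, 0, 0], [0.8, 0, 0, 0, 0, 0, 0]]])

```text
time_s: 8.93
ee_pos: [641.1, 285.3, 67.9]
ee_rot: [-180.0, 0.5, -176.1]
force: [-0.2, -0.1, 1.3]
gripper_width: 72.9
```

Call:
move_arm(increments=[[[0.8, 0.05, -0.28, 2, 0, 0.009, 0], [0.8, 0, 0, 2.4, 0, 0, 0], [0.8, 0, 0, 0.5, 0, 0, 0], [0.8, 0, 0, 0, 0, 0, 0]]])

```text
time_s: 9.43
ee_pos: [643.3, 284.0, 20.8]
ee_rot: [179.9, 0.4, -176.1]
force: [-0.6, -0.4, 0.1]
gripper_width: 73.0
```

Call:
move_arm(increments=[[[0.8, 0.25, -0.15, 0.4, 0, 0, 0], [0.3, 0, 0, 0, 0, 0, 0], [0.3, 0, 0, 0, 0, 0, 0], [0.3, 0, 0, 0, 0, 0, 0], [0.3, 0, 0, 0, 0, 0, 0]]], force=30)

```text
time_s: 10.05
ee_pos: [642.0, 282.6, 18.9]
ee_rot: [179.8, 0.6, -176.1]
force: [0.9, -0.1, -1.9]
gripper_width: 48.9
```

```bash
python3 - <<'E'
from t import *
s=monitor.state(); print(s['ee_pos'],s['ee_rot'],s['time_s'],s['gripper_width'])
f=grab('top');W=cloud(f); x,y,z=W[...,0],W[...,1],W[...,2]
# pocket: rims around nominal, z 62-75
r=np.hypot(x-451,y+5); P=W[(r<60)&(z>62)&(z<75)]; print(len(P),np.median(P[:,2]),cv2.minAreaRect(np.float32(P[:,:2])))
f=dict(np.load('/tmp/top.npz'))
E
```

```text
[641.99249372 282.57996123  18.8942889 ] [ 179.81939007    0.57273066 -176.05893335] 10.05 48.86919816830356
265 65.8477597413349 ((442.49615478515625, -5.680957794189453), (100.23043060302734, 97.79065704345703), 1.8424904346466064)
```

Call:
move_arm(increments=[[[0.3, 0, 0, 0, 0, 0, 0], [0.3, 0, 0, 0, 0, 0, 0], [0.3, 0, 0, -2, 0, 0, 0], [0.3, 0, 0, -4, 0, 0, 0], [0.3, 0, 0, -5, 0, 0, 0], [0.3, 0, 0, -5, 0, 0, 0], [0.3, 0, 0, 0, 0, 0, 0]]])

```text
time_s: 10.98
ee_pos: [639.8, 281.8, 181.5]
ee_rot: [179.9, 0.3, -176.1]
force: [0.5, 0.5, -1.3]
gripper_width: 49.7
```

```bash
python3 - <<'E'
from t import *
s=monitor.state(); print(s['ee_pos'],s['ee_rot'],s['gripper_width'],s['force'])
f=grab('wrist'); save(f,'w4.png',(130,120,400,270),2.5); W=cloud(f); x,y,z=W[...,0],W[...,1],W[...,2]
T=s['ee_pos']
m=(abs(x-T[0])<45)&(abs(y-T[1])<40)&(z>T[2]+10)&(z<T[2]+35)
blob(W,m,'m')
E
```

```text
[639.80252123 281.79168493 181.4540267 ] [ 179.88976671    0.34273332 -176.05808524] 49.660643286968416 [ 0.45573832  0.52887129 -1.30953011]
m px [254. 218.] n 4297 zmed 197 xy [627.2 280.9] rect [628.8 280.6] [29.2 71.8] 1.9
m px [212. 270.] n 23 zmed 212 xy [655.6 258.1] rect [655.1 258.1] [5.6 0.2] 4.8
m px [254. 268.] n 370 zmed 201 xy [659.6 283.2] rect [659.5 283.1] [ 4.3 45.7] 3.5
m px [297. 270.] n 22 zmed 212 xy [652.2 307.4] rect [651.9 307.3] [6.7 0.3] 5.4
```

View pics/w4.png

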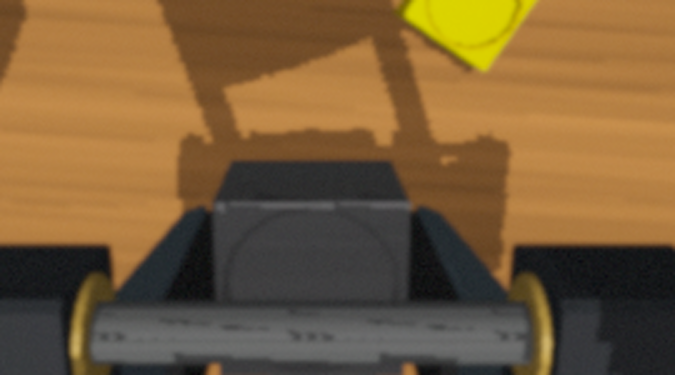

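Crop: the mould is held square between the fingers, top edge level at (213–411, 205) and front face visible. I'll carry it to a hover inboard of pocket two so the pocket is visible.

Call:
move_arm(increments=[[[0.3, 2.5, -4.62, 0, 0, 0, 0], [0.3, 2.5, -4.62, 0, 0, 0, 0], [0.3, 2.5, -4.62, 0, 0, 0, 0], [0.3, 2.5, -4.62, 0, 0, 0, 0], [0.3, 2.5, -4.62, 0, 0, 0, 0], [0.3, 2.2, -4, 0, 0, 0, 0], [0.3, 0, 0, 0, 0, 0, 0.087], [0.3, 0, 0, 0, 0, 0, 0]]])

```text
time_s: 12.02
ee_pos: [496.5, -8.5, 163.0]
ee_rot: [-179.7, -1.6, 179.0]
force: [0.1, 0.3, -1.3]
gripper_width: 49.3
```

```bash
cat > p.py <<'E'
from t import *
s=monitor.state(); T=s['ee_pos']; print(T,s['ee_rot'],s['time_s'],s['gripper_width'])
f=grab('wrist'); np.savez('/tmp/w5.npz',**f); W=cloud(f); x,y,z=W[...,0],W[...,1],W[...,2]
r=np.maximum(abs(x-451.6),abs(y+5.1)); m=(r<42)&(z>62)&(z<72); P=W[m]
print('rim n',len(P),np.median(P[:,2]),cv2.minAreaRect(np.float32(P[:,:2])))
fl=(r<34)&(z>54)&(z<60); print('floor?',fl.sum())
m=(abs(x-T[0])<30)&(abs(y-T[1])<23)&(abs(z-T[2]-21)<5); P=W[m]
A=np.c_[P[:,:2]-T[:2],np.ones(len(P))]; print('mould plane',len(P),np.linalg.lstsq(A,P[:,2]-T[2],rcond=None)[0], cv2.minAreaRect(np.float32(P[:,:2])))
E
python3 p.py
```

```text
[496.51698429  -8.45422915 162.98998074] [-179.73919216   -1.63287401  178.95258228] 12.025 49.32069350466105
rim n 1737 65.36213129974263 ((455.76129150390625, -0.7194137573242188), (76.47296905517578, 73.83943939208984), 88.93301391601562)
floor? 2583
mould plane 2042 [-1.97516159e-02 -3.96614041e-03  1.91568770e+01] ((495.5680847167969, -8.419576644897461), (45.839820861816406, 47.01154327392578), 89.82117462158203)
```

```bash
python3 - <<'E'
from t import *
f=dict(np.load('/tmp/w5.npz')); W=cloud(f); x,y,z=W[...,0],W[...,1],W[...,2]
r=np.maximum(abs(x-451.6),abs(y+5.1)); m=(r<45)&(z>60.5)&(z<70)
n,l,s,c=cv2.connectedComponentsWithStats(m.astype(np.uint8)); i=1+np.argmax(s[1:,4]); P=W[l==i]
print(s[1:,4],s[i],np.percentile(P[:,0],[0.5,2,98,99.5]).round(1),np.percentile(P[:,1],[.5,2,98,99.5]).round(1))
fl=((z>54)&(z<59.5)&(r<30)).astype(np.uint8); n,l2,s,c=cv2.connectedComponentsWithStats(fl); i=1+np.argmax(s[1:,4]); P=W[l2==i]
print('floor',s[i],cv2.minAreaRect(np.float32(P[:,:2])),P.mean(0))
im=f['color'].copy(); 
for p in [(451.6,-5.1,57)]:
    u=proj(f,p); print(u); cv2.drawMarker(im,tuple(int(a) for a in u.round()),(255,0,0),0,6,1)
f['color']=im; u=proj(f,(451.6,-5.1,57)).astype(int); save(f,'w5.png',(max(u[0]-100,0),max(u[1]-70,0),u[0]+100,u[1]+80),3.5)
E
```

```text
[1980   11   27] [ 223  113   70   68 1980] [418.5 418.9 484.1 484.6] [-38.9 -38.2  27.5  28.1]
floor [ 232  121   52   52 2520] ((451.7425231933594, -5.21232795715332), (51.29975891113281, 51.22768020629883), 89.02653503417969) [451.39694048  -5.25759794  55.99963644]
[257.29212532 146.75396202]
```

View pics/w5.png

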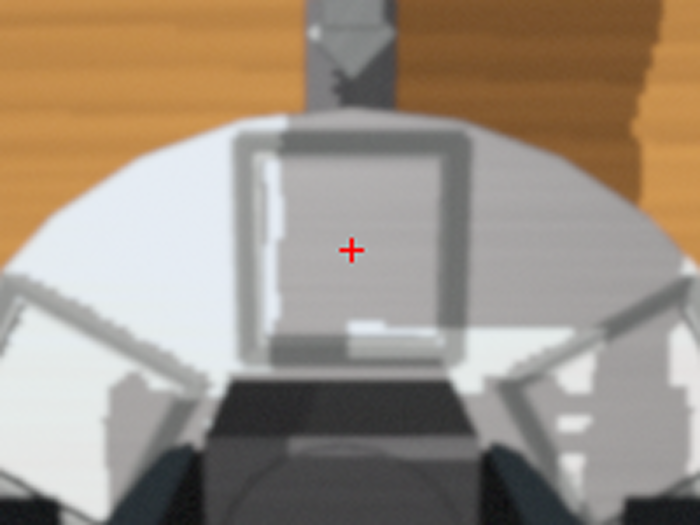

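Crop: the pocket's inner square is centred on the red cross, i.e. world (451.5,-5.3), at 179°, floor 51 mm square. I'll move above it.

Call:
move_arm(increments=[[[0.3, 2.0, 0.12, 0, 0, -0.013, 0], [0.3, 1.6, 0.1, 0, 0, -0.013, 0], [0.3, 0.4, 0, 0, 0, 0, 0], [0.3, 0, 0, 2, 0, 0, 0], [0.3, 0, 0, 2, 0, 0, 0], [0.3, 0, 0, 0, 0, 0, 0], [0.3, 0, 0, 0, 0, 0, 0]]])

```text
time_s: 12.95
ee_pos: [457.6, -3.0, 120.4]
ee_rot: [-179.7, -0.3, 179.7]
force: [0.3, 1.2, -1.7]
gripper_width: 48.7
```

Call:
move_arm(increments=[[[0.3, 0.45, -0.22, 0, 0, 0, 0.012], [0.3, 0, 0, 1.0, 0, 0, 0], [0.3, 0, 0, 1.0, 0, 0, 0], [0.3, 0, 0, 0, 0, 0, 0]]])

```text
time_s: 13.45
ee_pos: [453.7, -5.4, 100.3]
ee_rot: [-179.7, -0.1, 179.0]
force: [-1.0, -0.3, -1.2]
gripper_width: 49.1
```

```bash
cat > q.py <<'E'
from t import *
s=monitor.state(); T=s['ee_pos']; print(T.round(1),s['ee_rot'].round(1),s['time_s'],s['gripper_width'],s['force'].round(1))
f=grab('wrist'); W=cloud(f); x,y,z=W[...,0],W[...,1],W[...,2]
m=(abs(x-T[0])<32)&(abs(y-T[1])<23)&(abs(z-T[2]-21)<5); P=W[m]
A=np.c_[P[:,:2]-T[:2],np.ones(len(P))]; print('mould plane',len(P),np.linalg.lstsq(A,P[:,2],rcond=None)[0].round(3), cv2.minAreaRect(np.float32(P[:,:2])))
f=grab('scene'); W=cloud(f); x,y,z=W[...,0],W[...,1],W[...,2]
r=np.hypot(x-551,y+7); blob(W,(r<45)&(z>95)&(z<112),'bar'); blob(W,(r>45)&(r<125)&(z>90)&(z<101)&(x>500),'st')
E
python3 q.py
```

```text
[453.7  -5.4 100.3] [-1.797e+02 -1.000e-01  1.790e+02] 13.45 49.091809430699485 [-1.  -0.3 -1.2]
mould plane 1836 [-3.00000e-03 -5.00000e-03  1.19781e+02] ((452.3475341796875, -5.39002799987793), (45.84709930419922, 47.004295349121094), 89.13524627685547)
bar px [285. 194.] n 145 zmed 106 xy [554.2  -9.1] rect [552.7  -7.9] [17.1 61.1] 89.0
st px [320. 189.] n 195 zmed 97 xy [606.5  73.6] rect [603.8  78.6] [47.7 48.3] 60.5
st px [312. 220.] n 220 zmed 97 xy [654.5 -13.5] rect [652.4  -8.9] [48.7 46.6] 87.9
st px [275. 226.] n 40 zmed 98 xy [602.2 -95.1] rect [602.2 -94.1] [15.5 17.1] 44.5
```

Call:
move_arm(increments=[[[0.3, 0.08, 0, 0.8, 0, 0, 0], [0.3, 0, 0, 0.8, 0, 0, 0], [0.3, 0, 0, 0.4, 0, 0, 0], [0.3, 0, 0, 0, 0, 0, 0]]])

```text
time_s: 14.05
ee_pos: [453.7, -5.5, 79.8]
ee_rot: [-179.7, -0.0, 179.0]
force: [0.6, 0.2, -1.1]
gripper_width: 48.9
```

Call:
move_arm(increments=[[[0.3, 0, 0, 0.2, 0, 0, 0], [0.3, 0, 0, 0.1, 0, 0, 0], [0.3, 0, 0, 0, 0, 0, 0]]])

```text
time_s: 14.42
ee_pos: [454.0, -5.5, 76.8]
ee_rot: [-179.7, 0.0, 179.0]
force: [-0.1, 0.3, -2.0]
gripper_width: 49.4
```

Call:
move_arm(increments=[[[0.75, 0, 0, 0, 0, 0, 0], [0.75, 0, 0, 0, 0, 0, 0], [0.75, 0, 0, 0, 0, 0, 0], [0.75, 0, 0, -1, 0, 0, 0], [0.75, 0, 0, -5, 0, 0, 0], [0.75, 0, 0, -5, 0, 0, 0], [0.75, -4, 0, -2, 0, 0, 0], [0.75, 0, 0, 0, 0, 0, 0]]])

```text
time_s: 15.42
ee_pos: [495.4, -5.6, 214.8]
ee_rot: [-179.7, 0.3, 179.0]
force: [-0.0, 1.3, 0.3]
gripper_width: 68.1
```

```bash
cat > r.py <<'E'
from t import *
s=monitor.state(); T=s['ee_pos']; print(T.round(1),s['ee_rot'].round(1),s['time_s'],s['gripper_width'],s['force'].round(1))
for n in ('wrist','scene','top'):
    f=grab(n); W=cloud(f); x,y,z=W[...,0],W[...,1],W[...,2]; r=np.maximum(abs(x-451.5),abs(y+5.3))
    P=W[(r<30)&(z>90)&(z<102)]
    if len(P)>50:
        A=np.c_[P[:,:2]-[451.5,-5.3],np.ones(len(P))]; print(n,'top plane',len(P),np.linalg.lstsq(A,P[:,2],rcond=None)[0].round(3), np.round(cv2.minAreaRect(np.float32(P[:,:2]))[0],1),cv2.minAreaRect(np.float32(P[:,:2]))[1:])
    r=np.hypot(x-551,y+7); blob(W,(r<45)&(z>95)&(z<112),n+' bar')
    blob(W,(np.hypot(x-434,y-284)<40)&(z>25)&(z<36),'knob');blob(W,(np.hypot(x-434,y-284)<40)&(z>5)&(z<36),'cov')
    if n=='wrist': save(f,'w6.png')
E
python3 r.py
```

```text
[495.4  -5.6 214.8] [-179.7    0.3  179. ] 15.425 68.12915178131126 [-0.   1.3  0.3]
wrist top plane 1802 [-5.0000e-03 -0.0000e+00  9.3026e+01] [452.4  -5.4] ((45.999114990234375, 45.423675537109375), 88.97354125976562)
wrist bar px [254. 223.] n 407 zmed 108 xy [537.1  -6.7] rect [539.   -7.2] [13.2 35.6] 89.1
knob px [483. 121.] n 166 zmed 31 xy [435.1 284.2] rect [435.4 285.3] [15.4 15.2] 51.9
cov px [472. 121.] n 659 zmed 8 xy [434.9 281.8] rect [435.3 284.1] [32.  34.7] 85.9
scene top plane 217 [-0.0000e+00 -1.3000e-02  9.4126e+01] [453.2  -6.3] ((48.82759475708008, 49.615257263183594), 89.1172866821289)
scene bar px [285. 194.] n 142 zmed 107 xy [554.8  -9.2] rect [552.   -7.7] [16.3 62.7] 89.8
knob px [321. 131.] n 20 zmed 31 xy [437.9 283.5] rect [437.1 284.6] [13.  16.5] 41.8
cov px [320. 135.] n 84 zmed 11 xy [438.3 281.8] rect [439.3 280.7] [32.7 29.2] 34.3
knob px [132. 230.] n 30 zmed 30 xy [433.9 285.2] rect [434.6 285.7] [16.2 13. ] 36.7
cov px [134. 231.] n 119 zmed 9 xy [432.5 284.2] rect [433.3 284.5] [35.  33.1] 85.6
```

The mould is level in pocket two, centred at (452.4,-5.4), released, and the bar is unmoved. Next, the cover.

Call:
move_arm(increments=[[[0.5, 1.1, 4.85, 0, 0, 0, 0], [0.5, 1.1, 4.85, 0, 0, 0, 0], [0.5, 1.1, 4.85, 0, 0, 0, 0], [0.5, 1.1, 4.85, 0, 0, 0, 0], [0.5, 1.1, 4.85, 0, 0, 0, 0], [0.5, 1.0, 4.5, 0, 0, 0, 0], [0.5, 0, 0, 4, 0, 0, 0], [0.5, 0, 0, 4, 0, 0, 0], [0.5, 0, 0, 3, 0, 0, 0], [0.5, 0, 0, 0, 0, 0, 0]]])

```text
time_s: 16.82
ee_pos: [414.5, 285.3, 89.6]
ee_rot: [-179.2, -1.3, 178.9]
force: [-0.0, 0.8, 1.3]
gripper_width: 45.4
```

```bash
cat > c.py <<'E'
from t import *
s=monitor.state(); T=s['ee_pos']; print(T.round(1),s['ee_rot'].round(1),s['time_s'],s['gripper_width'],s['force'].round(1))
f=grab('wrist'); W=cloud(f); x,y,z=W[...,0],W[...,1],W[...,2]
blob(W,(np.hypot(x-434,y-284)<40)&(z>25)&(z<36),'knob');blob(W,(np.hypot(x-434,y-284)<40)&(z>5)&(z<36),'cov')
f=grab('top'); W=cloud(f); x,y,z=W[...,0],W[...,1],W[...,2]
r=np.maximum(abs(x-452),abs(y+5.3)); d=np.hypot(x-452,y+5.3)
for n in ('top','scene'):
    f=grab(n); W=cloud(f); x,y,z=W[...,0],W[...,1],W[...,2]; r=np.maximum(abs(x-452),abs(y+5.3)); d=np.hypot(x-452,y+5.3)
    print(n,'rim z',np.median(z[(r<20)&(d>23.5)]),'recess z',np.median(z[d<14]))
E
python3 c.py
```

```text
[414.5 285.3  89.6] [-179.2   -1.3  178.9] 16.825 45.39350385750597 [-0.   0.8  1.3]
knob px [257. 222.] n 255 zmed 31 xy [434.2 286.2] rect [434.8 286. ] [15.1 15.2] 55.1
cov px [257. 214.] n 956 zmed 8 xy [432.  286.2] rect [435.1 286. ] [34.4 34.9] 2.1
top rim z 96.02279891417768 recess z 91.84147400618657
scene rim z 95.78345146092117 recess z 90.5559677329393
```

Call:
move_arm(increments=[[[0.5, -2.0, 0.05, 0, -0.014, -0.023, 0], [0.5, 0, 0, 2, 0, 0, 0], [0.5, 0, 0, 2, 0, 0, 0], [0.5, 0, 0, 0, 0, 0, 0]]])

```text
time_s: 17.52
ee_pos: [446.4, 289.5, 57.1]
ee_rot: [179.2, 1.3, 178.9]
force: [-0.2, -0.3, 0.7]
gripper_width: 45.6
```

Call:
move_arm(increments=[[[0.5, 0.9, -0.28, 0, 0.01, 0.015, 0], [0.5, 0, 0, 0, 0, 0, 0], [0.5, 0, 0, 0, 0, 0, 0]]])

```text
time_s: 17.9
ee_pos: [439.1, 287.5, 59.5]
ee_rot: [179.7, 0.7, 178.8]
force: [0.5, 0.5, -0.0]
gripper_width: 45.5
```

Call:
move_arm(increments=[[[0.5, 0.35, -0.13, 1.5, 0.004, 0.01, 0], [0.5, 0, 0, 1.5, 0, 0, 0], [0.5, 0, 0, 1, 0, 0, 0], [0.5, 0, 0, 0, 0, 0, 0]]])

```text
time_s: 18.4
ee_pos: [435.0, 286.1, 16.2]
ee_rot: [180.0, -0.0, 178.9]
force: [0.2, 0.1, -0.4]
gripper_width: 45.6
```

Call:
move_arm(increments=[[[0.5, 0, 0, 0.35, 0, 0, 0], [0.05, 0, 0, 0, 0, 0, 0], [0.05, 0, 0, 0, 0, 0, 0], [0.05, 0, 0, 0, 0, 0, 0], [0.05, 0, 0, 0, 0, 0, 0], [0.05, 0, 0, 0, 0, 0, 0]]], force=25)

```text
time_s: 19.15
ee_pos: [435.6, 286.5, 13.1]
ee_rot: [179.9, 0.1, 178.9]
force: [-0.0, 0.8, -0.9]
gripper_width: 15.3
```

Call:
move_arm(increments=[[[0.05, 0, 0, -3, 0, 0, 0], [0.05, 0, 0, -5, 0, 0, 0], [0.05, 0, 0, -5, 0, 0, 0], [0.05, 0, 0, -4, 0, 0, 0], [0.05, -0.66, -4.8, 0, 0, 0, 0], [0.05, -0.66, -4.8, 0, 0, 0, 0], [0.05, -0.66, -4.8, 0, 0, 0, 0], [0.05, -0.66, -4.8, 0, 0, 0, 0], [0.05, -0.66, -4.8, 0, 0, 0, 0], [0.05, -0.66, -4.4, 0, 0, 0, 0], [0.05, 0, 0, 0, 0, 0, 0], [0.05, 0, 0, 0, 0, 0, 0]]])

```text
time_s: 20.65
ee_pos: [470.0, -6.2, 188.2]
ee_rot: [179.9, 0.2, 179.0]
force: [-0.1, -0.5, -1.6]
gripper_width: 15.2
```

```bash
cat > d.py <<'E'
from t import *
s=monitor.state(); T=s['ee_pos']; print(T.round(1),s['ee_rot'].round(1),s['time_s'],s['gripper_width'],s['force'].round(1))
f=grab('wrist'); np.savez('/tmp/w7.npz',**f); W=cloud(f); x,y,z=W[...,0],W[...,1],W[...,2]
blob(W,(np.hypot(x-T[0],y-T[1])<22)&(z>T[2]-11)&(z<T[2]-1),'cov')
r=np.maximum(abs(x-452),abs(y+5.3)); blob(W,(r<30)&(z>88)&(z<101),'mould'); blob(W,(r<30)&(z>93.8)&(z<101),'rim'); blob(W,(r<26)&(z>88)&(z<93.8),'recess')
save(f,'w7.png',(170,90,350,260),3)
f=grab('scene'); W=cloud(f); x,y,z=W[...,0],W[...,1],W[...,2]
blob(W,(np.hypot(x-551,y+7)<45)&(z>95)&(z<112),'bar')
E
python3 d.py
```

```text
[470.   -6.2 188.2] [179.9   0.2 179. ] 20.65 15.245886659281293 [-0.1 -0.5 -1.6]
cov px [254. 206.] n 516 zmed 183 xy [458.   -5.9] rect [460.5  -5.9] [23.  17.5] 88.7
mould px [255. 172.] n 2181 zmed 92 xy [452.1  -5.4] rect [452.4  -5.4] [46. 46.] 89.1
rim px [255. 172.] n 841 zmed 96 xy [452.2  -5.4] rect [452.6  -5.4] [46.  45.7] 89.1
recess px [254. 149.] n 46 zmed 90 xy [429.5  -5.2] rect [429.5  -5.2] [44.5  0.3] 89.0
recess px [255. 172.] n 1294 zmed 91 xy [452.8  -5.5] rect [452.9  -5.5] [40.6 40.4] 78.8
bar px [285. 194.] n 151 zmed 107 xy [554.4  -9.3] rect [553.3  -7.5] [59.5 15.9] 0.0
```

View pics/w7.png

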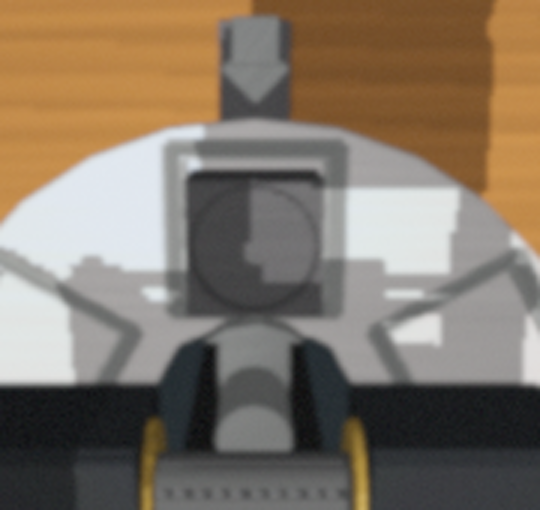

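View: the recess is centred at crop (255,245), and the cover hangs upright in the fingers below it. The recess measures 40.5 mm across at (452.7,-5.5). I'll move over it.

Call:
move_arm(increments=[[[0.05, 0.8, 0.02, 0, 0, 0, 0], [0.05, 0.6, 0.02, 0, 0, 0, 0], [0.05, 0, 0, 0, 0, 0, 0], [0.05, 0, 0, 2.5, 0, 0, 0], [0.05, 0, 0, 2.5, 0, 0, 0], [0.05, 0, 0, 0.5, 0, 0, 0], [0.05, 0, 0, 0, 0, 0, 0], [0.05, 0, 0, 0, 0, 0, 0]]])

```text
time_s: 21.75
ee_pos: [456.5, -2.0, 134.1]
ee_rot: [179.9, 0.5, 179.4]
force: [-0.0, -0.1, -1.1]
gripper_width: 15.3
```

```bash
python3 - <<'E'
from t import *
s=monitor.state(); T=s['ee_pos']; print(T.round(1),s['ee_rot'].round(1),s['time_s'],s['gripper_width'],s['force'].round(1))
f=grab('wrist'); W=cloud(f); x,y,z=W[...,0],W[...,1],W[...,2]
blob(W,(abs(x-T[0])<28)&(abs(y-T[1])<28)&(z>T[2]-9)&(z<T[2]-2),'cov')
E
```

```text
[456.5  -2.  134.1] [179.9   0.5 179.4] 21.75 15.304585172525426 [-0.  -0.1 -1.1]
cov px [254. 207.] n 472 zmed 128 xy [444.7  -1.8] rect [446.7  -1.8] [22.8 17.7] 89.2
```

Call:
move_arm(increments=[[[0.05, 0.3, -0.35, 0, 0, 0.004, 0], [0.05, 0, 0, 0, 0, 0, 0], [0.05, 0, 0, 1.2, 0, 0, 0], [0.05, 0, 0, 0.4, 0, 0, 0], [0.05, 0, 0, 0, 0, 0, 0]]])

```text
time_s: 22.42
ee_pos: [453.9, -5.8, 118.0]
ee_rot: [179.9, 0.3, 179.4]
force: [-0.1, 1.0, -0.5]
gripper_width: 15.3
```

Call:
move_arm(increments=[[[0.05, 0.06, 0.03, 0.5, 0, 0, 0], [0.05, 0, 0, 0.4, 0, 0, 0], [0.05, 0, 0, 0.15, 0, 0, 0], [0.05, 0, 0, 0, 0, 0, 0]]])

```text
time_s: 22.92
ee_pos: [453.4, -5.4, 106.6]
ee_rot: [179.9, 0.3, 179.4]
force: [0.1, 0.3, -1.1]
gripper_width: 15.3
```

Another 1.5 mm down, then release and rise.

Call:
move_arm(increments=[[[0.05, 0, 0, 0.13, 0, 0, 0], [0.05, 0, 0, 0, 0, 0, 0], [0.4, 0, 0, 0, 0, 0, 0], [0.4, 0, 0, 0, 0, 0, 0], [0.4, 0, 0, 0, 0, 0, 0], [0.4, 0, 0, -2, 0, 0, 0], [0.4, 0, 0, -4, 0, 0, 0], [0.4, 0, 0, -5, 0, 0, 0], [0.4, -3, 0, -2, 0, 0, 0], [0.4, 0, 0, 0, 0, 0, 0]]])

```text
time_s: 24.18
ee_pos: [483.2, -5.9, 240.1]
ee_rot: [179.9, 0.4, 179.4]
force: [-0.7, -0.3, 0.2]
gripper_width: 36.8
```

```bash
python3 - <<'E'
from t import *
s=monitor.state(); T=s['ee_pos']; print(T.round(1),s['ee_rot'].round(1),s['time_s'],s['gripper_width'],s['force'].round(1))
for n in ('wrist','scene'):
    f=grab(n); W=cloud(f); x,y,z=W[...,0],W[...,1],W[...,2]
    r=np.maximum(abs(x-452),abs(y+5.3)); d=np.hypot(x-452.6,y+5.5)
    blob(W,(r<20)&(z>117)&(z<130),n+' knob'); blob(W,(r<20)&(z>97.6)&(z<104),n+' plate'); blob(W,(r<27)&(z>93)&(z<97.6),n+' rim')
    P=W[(d<17)&(z>96)&(z<104)]; A=np.c_[P[:,:2]-[452,-5],np.ones(len(P))]; print('plate plane',len(P),np.linalg.lstsq(A,P[:,2],rcond=None)[0].round(3))
    blob(W,(np.hypot(x-551,y+7)<45)&(z>95)&(z<112),n+' bar')
    if n=='wrist': save(f,'w8.png',(150,90,370,260),3)
E
```

```text
[483.2  -5.9 240.1] [179.9   0.4 179.4] 24.175 36.76222558365377 [-0.7 -0.3  0.2]
wrist knob px [255. 156.] n 175 zmed 123 xy [453.   -5.2] rect [453.1  -5.3] [13.9 15. ] 89.5
wrist plate px [254. 152.] n 535 zmed 99 xy [452.3  -5.3] rect [453.1  -5.8] [34.7 34.8] 88.9
wrist rim px [254. 152.] n 602 zmed 96 xy [451.9  -5.8] rect [452.2  -5.3] [45.6 45.4] 88.7
plate plane 497 [ 7.0000e-03 -0.0000e+00  9.9391e+01]
wrist bar px [254. 224.] n 338 zmed 108 xy [537.3  -6.7] rect [539.   -6.7] [12.3 35.8] 89.3
scene knob px [259. 168.] n 32 zmed 122 xy [455.3  -6.3] rect [453.6  -5.9] [13.4 18.1] 45.1
scene plate px [259. 174.] n 62 zmed 100 xy [457.5  -8.3] rect [454.6  -6.6] [33.1 32.9] 68.2
scene rim px [253. 175.] n 45 zmed 95 xy [447.4 -20.1] rect [448.3 -21.4] [25.7 49.1] 61.4
scene rim px [264. 175.] n 41 zmed 96 xy [467.8   2.3] rect [464.4   1.6] [32.5 27. ] 87.5
plate plane 58 [3.700e-02 3.400e-02 9.961e+01]
scene bar px [285. 194.] n 142 zmed 107 xy [554.3  -9. ] rect [552.5  -7.7] [16. 62.] 89.3
```

View pics/w8.png

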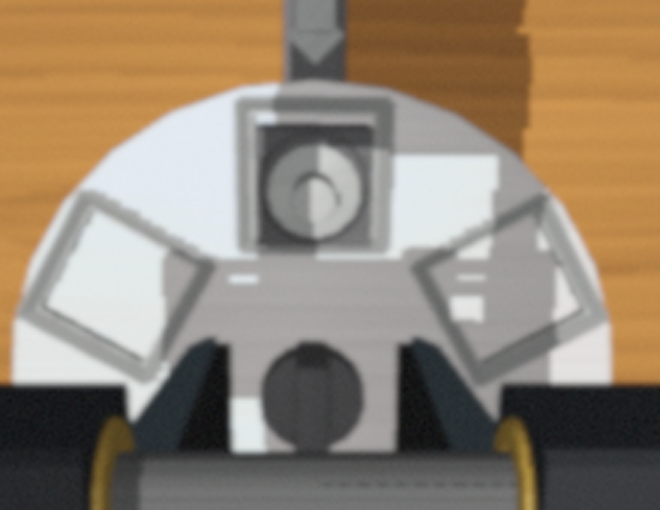

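View: the cover sits level in the mould's recess at (316,190), and the pocket is square to the pointer at (315,50). Handing in.

```bash
python3 -c "
from workcell import job
print(job.job_done())"
```

```text
the job is handed in; nothing more can be done
None
```

I turned the turret about 79° anticlockwise by its bar, until pocket two clicked in at the pointer, and let go. Then I set the black mould body in that pocket, recess up, laid the cover in its recess, moved the arm clear and handed in at about 24 s. No verdict is reported on hand-in.

**Last checks** (all passed):
- **Turret:** the bar measured about 179°, in line with the pointer, and it did not move while I loaded the pocket.
- **Mould body:** about 1 mm from the pocket centre. Its rim read 96 mm high, where 97 mm is fully down, and the cameras read about 1 mm low throughout.
- **Cover:** under 1 mm from the mould's centre. Its plate top read about 99.4 mm against 100 mm and its knob top 123 mm against 124 mm. The plate tilts about 0.007 rad.
- **Glass:** the arm never went near the tumbler or the paperweight. I did not re-measure either one at the end.

**What disagreed:**
- **Starting position:** the disc started about 20° off any click, not in one as described, so I aimed by what the cameras showed.
- **Grip on the mould:** the gripper read about 49 mm on the 46 mm mould, although the pictures showed it held square and level.
- **Cover tilt in the coarse view:** the scene camera's fit gave a tilt of about 0.05 rad, from only 58 points. I relied on the close wrist view, which had 497.

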